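Find the portion for two with the spaghetti gauge

ROBOT

A 6-joint arm with a two-finger parallel gripper is mounted at the origin on a cart in front of the work surface, level with it; the furniture and walls round the work are solid. World frame = base frame: x ahead of the robot, y to its left, z up, the work surface at z = 0. Lengths are in m, angles in rad, forces in N, time in s.
With the tool pointing down it reaches from about 0.425 to 0.95 m from the base axis. Payload 3.5 kg.
Tool frame: the origin (TCP) lies midway between the tips of the shut fingers; the grasp point (between the pads) lies 19 mm behind it; z points along the fingers, y is the line along which they close (so a half turn about z gives the same grasp; the last joint's range is limited). The gripper opens to 85 mm and grips with 20 to 120 N. Pads are 22 mm wide; open, the fingers measure 114 mm over their backs; the gripper's body (76 mm by 85 mm) begins 54 mm behind the grasp point. The pads swing forward as they close: fully open they stand 13 mm farther back than shut.
Start: joints at [1.006, 0.286, 1.577, -0, 1.279, -0.15], TCP at [0.272, 0.618, 0.231] pointing down, gripper open.
Joint ranges: [-2.77, 2.77], [-0.9, 2.22], [0.21, 2.48], [-1.53, 4.67], [0.24, 2.81], [-2.84, 2.84]. Speed limits (rad/s): [2.79, 2.79, 3.14, 3.14, 3.14, 3.14].

INTERFACE

Orientations are given as a unit quaternion [x, y, z, w].
In Python, from plant import * gives the robot as it stands.
- The arm moves only by the tool move_arm, never from a script. Its argument "moves" is a list of rows, each a list of 3 entries, a list of its own where there are three numbers: the opening, from 0 (shut) to 1 (fully open), then the shift along the tool's x, y, z in m, then the turn, a rotation vector about the tool's x, y, z in rad. A call has exactly 10 rows; each row shifts and turns the commanded pose from where the row before left it, along the tool's axes as they then stand; what a row does not reach is not made up. A row lasts 1/12 s, in which the tool goes at most 41.7 mm and 7.16 degrees, less where a joint would pass 70% of its speed; a pose out of reach is approached as far as the arm can. A call is refused whole if a number of a shift passes 0.0417 or a number of a turn 0.125, either way. A call with a gripper value outside its range is refused whole. The fingers move at their own pace and stop on an object; "grip_force" is the grip in N (left out, the last holds). Time passes only in rows, so rows that do not move let the fingers close, or fill a call up. It gives the time, the measured TCP pose, the force, the opening and the grip force at its end, in the units of the state.
- get_state(): the state, without advancing time (a new reading comes with each control period).
- read_camera(name): name is "scene" or "top" or "wrist"; returns the picture (400x640x3 uint8, red, green, blue); there is no depth.
- camera_params(name): a dict with "fx", "fy", "cx", "cy" (pixels), "k1" (the pictures are not rectified: a ray, as slopes to the right and down, at radius r is drawn at 1 + k1 r^2 times it, then the intrinsics apply), "rvec" (rotation vector, rad) and "tvec" (3), from world to camera coordinates, as OpenCV has them; the wrist camera has in their place "tool_from_camera" (4x4, takes a point from camera to tool coordinates, whose origin is the TCP and whose axes are the flange's). Camera axes: x right, y down, z forward; pixel columns grow to the right and rows downward; lengths in m; the calibration is good to about 2 mm. A picture is of the moment at which its call begins: read the wrist's pose just before it. camera_params takes no time and is no camera call.
- sign_off(): hands the job in; it is judged then, once.
The state is a dict: "time": time; "qpos": joint angles; "dq": joint speeds; "joint_efforts": joint torques, N m; "eef_pos": TCP position; "tcp_rot": TCP orientation; "contact_force": force on the tool from outside, world axes, zero at the start; "wrist_torque": the same for the moment, N m; "opening": opening from 0.0 (shut) to 1.0 (fully open); "finger_force": force on a finger pad.
Only numpy, scipy, OpenCV 4.12 (cv2) and the standard library are available. Lean on these libraries where they do the work, as an engineer would, in place of code of your own. Each camera call takes 0.05 s, during which the arm holds its last target. There are 200 camera calls.

TASK

Supper is for two: take the spaghetti bundle of middle thickness and prove that it is the portion for two by stepping it down the portion gauge. Held level, push it gently end first through the largest hole until at least a quarter of its length sticks out behind the plate, draw it back, do the same at the middle hole, then press its end lightly for a moment against the smallest hole to feel that it is stopped there (do not ram it). Then lay it flat in the white oven dish and let go, leaving the two other bundles lying on the worktop and the things around undisturbed.

Things in the scene. Friction and masses are not known exactly. Their poses are not given: they have to be found in the camera images.
- bundle_thin_mid (a point): tightly banded, straight, rigid bundle of dry spaghetti, 180 mm long, lying on the worktop, a paper band near each end; eight-sided, 23 mm over the flats, 25 mm over the corners, lies on a flat without rolling; the thinnest of the three, a portion for one. The point is its centre (half-way along and up); x runs along the bundle, either end may lead
- bundle_middle_mid (a point): tightly banded, straight, rigid bundle of dry spaghetti, 180 mm long, lying on the worktop, a paper band near each end; eight-sided, 30 mm over the flats, 32 mm over the corners, lies on a flat without rolling; the middle one in thickness, a portion for two; about 0.14 kg. The point is its centre (half-way along and up); x runs along the bundle, either end may lead
- bundle_thick_mid (a point): tightly banded, straight, rigid bundle of dry spaghetti, 180 mm long, lying on the worktop, a paper band near each end; eight-sided, 36 mm over the flats, 39 mm over the corners, lies on a flat without rolling; the thickest of the three, a portion for three. The point is its centre (half-way along and up); x runs along the bundle, either end may lead
- bundle_thin: the thin bundle itself: its origin lies midway along, on its underside as it was laid; x along the bundle
- bundle_middle: the middle bundle itself: origin midway along, on its underside as it was laid; x along the bundle
- bundle_thick: the thick bundle itself: origin midway along, on its underside as it was laid; x along the bundle
- gauge: portion gauge, fixed: upright dark wooden plate 190 mm long, 12 mm thick, top 114 mm up, on a foot 196 x 64 x 19 mm; three round holes in a row go right through it, all centred 64 mm up. Origin under its middle, on the worktop; x along the plate from smallest to largest hole, y along the holes. Push from its +y face (robot's left); 90 mm of room behind it
- hole_1 (a point): centre of the smallest hole (28 mm, portion for one), in mid-plate; the end of a thicker bundle stops at its rim. Axes as the gauge's: y along the hole
- hole_2 (a point): centre of the middle hole (35 mm, portion for two), in mid-plate, 56 mm from hole_1. Axes as the gauge's
- hole_3 (a point): centre of the largest hole (42 mm, portion for three), in mid-plate, 60 mm from hole_2. Axes as the gauge's
- dish_floor (a point): centre of the inner floor of a white ceramic oven dish, outside 230 x 130 x 40 mm, walls and floor 6 mm thick (inside 218 x 118 mm, 34 mm deep), with a small lug at each end that stands 14 mm out; the dish does not move. x along its length, z up
- garlic: bulb of garlic, 60 mm, a bystander standing or lying on the worktop; origin under its middle
- lemon: lemon, 78 mm, a bystander standing or lying on the worktop; origin under its middle
- lime: lime, 60 mm, a bystander standing or lying on the worktop; origin under its middle
- tuna_tin: low food tin, 75 mm wide and 58 mm high, a bystander standing or lying on the worktop; origin under its middle

How it is judged:
By the outcome, as a careful person would: the job done as asked, in the order asked, and still so for the second after the job is handed in, with the robot touching nothing.
It also fails if it takes over 69 s, if anything falls off the work surface, if the arm or the gripper's body presses on something with over 40 N, if the wrist force passes 120 N, or if a joint passes its speed limit or range.

## Working session

There is one attempt and no reset: what is moved stays moved. The work goes in short steps, Python scripts to look and compute and a tool call to move; the robot and the scene stay as the last step left them, time stands still between calls to the robot, and variables do not carry over. Pictures are saved under pics/ and viewed, at most 13 in all, crops included, and the job is handed in when it is done.

Besides the shell and the picture viewer there is one more tool, called after ">>>" as name(argument=value, ...), one argument or row to a line, values as JSON. move_arm: Moves the arm, as the interface text tells. Its arguments: {"type":"object","properties":{"moves":{"type":"array"},"grip_force":{"type":"number"}},"required":["moves"]}

```bash
mkdir -p pics; ls; python3 - <<'E'
from plant import *
import cv2
for n in("scene","top"):
    im=read_camera(n); cv2.imwrite(f"pics/{n}0.png",im[...,::-1]); print(n,camera_params(n))
print(camera_params("wrist")); print(get_state())
E
```

```text
pics
scene {'fx': 407.3869407719663, 'fy': 407.3869407719663, 'cx': 316.299685718768, 'cy': 196.21370823296758, 'k1': -0.07723785563427794, 'rvec': array([ 2.25180482, -0.53360303,  0.20952428]), 'tvec': array([-0.46113864,  0.30231043,  0.80056659])}
top {'fx': 379.04072464516605, 'fy': 379.04072464516605, 'cx': 314.143580884434, 'cy': 198.2748725675065, 'k1': 0.008300008095684033, 'rvec': array([ 2.18539343, -2.12443194,  0.16208919]), 'tvec': array([0.11275769, 0.5954488 , 0.87756858])}
{'fx': 307.7265937128437, 'fy': 307.7265937128437, 'cx': 319.39924927108075, 'cy': 197.333910340841, 'k1': -0.008136223488136453, 'tool_from_camera': array([[-2.84977598e-04, -9.53390449e-01, -3.01739244e-01,
         7.83819730e-02],
       [ 9.99999845e-01, -1.27464513e-04, -5.41706483e-04,
         3.11740769e-04],
       [ 4.77996741e-04, -3.01739351e-01,  9.53390337e-01,
        -1.43277964e-01],
       [ 0.00000000e+00,  0.00000000e+00,  0.00000000e+00,
         1.00000000e+00]])}
{'time': 0.1, 'qpos': array([ 1.00597768e+00,  2.87097515e-01,  1.57802008e+00,  4.35701038e-06,
        1.27856993e+00, -1.49990756e-01]), 'dq': array([-0.00047483, -0.00104757, -0.00325105, -0.00073169, -0.0004693 ,
        0.00069719]), 'joint_efforts': array([ 9.76031479e-04, -4.07294583e+01, -2.93699902e+01, -9.13777239e-05,
        3.42964340e-03, -1.33267136e-05]), 'eef_pos': array([0.27169854, 0.61726875, 0.23007755]), 'tcp_rot': array([ 2.05930470e-01,  9.78566065e-01, -9.80516461e-04, -3.68392919e-04]), 'contact_force': array([ 0.45551276,  0.21564579, -0.38618251]), 'wrist_torque': array([0.0520481 , 0.01220981, 0.0063208 ]), 'finger_force': 0.0, 'opening': 0.9978336899647202}
```

View pics/scene0.png

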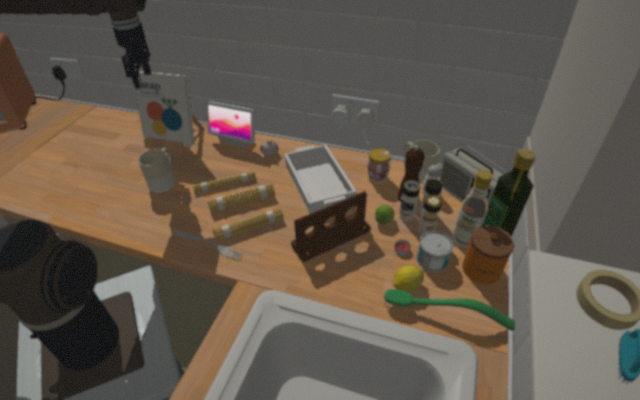

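View pics/top0.png

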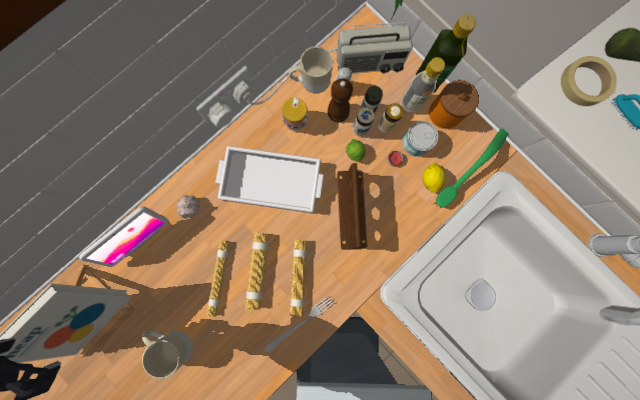

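The top view shows the bundles at about (218,277), (257,270) and (298,277), the dish at (270,180), and the gauge plate standing along the column at about x=350, rows 166-248. The scene view shows the gauge's holes at about (312,232), (330,222) and (350,214).

```bash
cat > h.py <<'E'
import numpy as np, cv2
from plant import *
from scipy.spatial.transform import Rotation as R
def cam(name, st=None):
    p=camera_params(name)
    if name=="wrist":
        T=np.eye(4);T[:3,:3]=R.from_quat(st["tcp_rot"]).as_matrix();T[:3,3]=st["eef_pos"]
        T=T@p["tool_from_camera"];return p,T[:3,:3],T[:3,3]
    M=R.from_rotvec(p["rvec"]).as_matrix(); return p,M.T,-M.T@p["tvec"]
def rays(c,uv):
    p,Rw,o=c; uv=np.atleast_2d(uv).astype(float)
    d=np.stack([(uv[:,0]-p["cx"])/p["fx"],(uv[:,1]-p["cy"])/p["fy"]],1); s=d.copy()
    for _ in range(10): s=d/(1+p["k1"]*(s**2).sum(1,keepdims=True))
    return o,np.c_[s,np.ones(len(s))]@Rw.T
def plane(c,uv,z):
    o,d=rays(c,uv); return o+d*((z-o[2])/d[:,2])[:,None]
def tri(obs):
    A=np.zeros((3,3));b=np.zeros(3);L=[]
    for c,uv in obs:
        o,d=rays(c,uv);d=d[0]/np.linalg.norm(d[0]);P=np.eye(3)-np.outer(d,d);A+=P;b+=P@o;L.append((o,P))
    x=np.linalg.solve(A,b); return x,[np.linalg.norm(P@(x-o)) for o,P in L]
def proj(c,X):
    p,Rw,o=c; X=(np.atleast_2d(X)-o)@Rw; s=X[:,:2]/X[:,2:]; s=s*(1+p["k1"]*(s**2).sum(1,keepdims=True))
    return s*[p["fx"],p["fy"]]+[p["cx"],p["cy"]]
E
python3 - <<'E'
from h import *
np.set_printoptions(precision=4,suppress=True)
C={n:cam(n) for n in("top","scene")}
I={n:cv2.imread(f"pics/{n}0.png") for n in C}
for n in C: print(n,"pos",C[n][2])
boxes={"top":(195,225,320,325),"scene":(185,165,295,245)}
for n in C:
    x0,y0,x1,y1=boxes[n]; h=cv2.cvtColor(I[n],cv2.COLOR_BGR2HSV)[y0:y1,x0:x1]
    print(n,"wood",h[5,5],h[-5,5])
    for (lo,hi) in [((17,120,60),(35,255,255))]:
        m=cv2.morphologyEx(cv2.inRange(h,lo,hi),cv2.MORPH_CLOSE,np.ones((3,3)))
        for c in cv2.findContours(m,0,2)[0]:
            if cv2.contourArea(c)<60: continue
            r=cv2.minAreaRect(c+np.array([x0,y0])); print(n,cv2.contourArea(c),r)
    cv2.imwrite(f"pics/m_{n}.png",m)
# dark gauge
crop=cv2.resize(I["top"][130:270,185:400],None,fx=3.7,fy=3.7,interpolation=cv2.INTER_CUBIC)
cv2.imwrite("pics/topcrop.png",crop)
crop=cv2.resize(I["scene"][140:265,180:400],None,fx=3.6,fy=3.6,interpolation=cv2.INTER_CUBIC)
cv2.imwrite("pics/scenecrop.png",crop)
E
```

```text
top pos [0.4652 0.1386 0.9496]
scene pos [ 0.2553 -0.5615  0.7513]
top wood [ 14 125 112] [ 15 148 171]
top 109.5 ((296.5, 311.0), (10.0, 13.0), 90.0)
top 85.0 ((211.55404663085938, 311.1756896972656), (10.357135772705078, 10.028338432312012), 9.462322235107422)
top 130.5 ((252.6681365966797, 303.98907470703125), (15.463153839111328, 10.11052417755127), 7.594643592834473)
top 489.5 ((298.0274353027344, 277.45135498046875), (13.083656311035156, 41.548095703125), 2.862405300140381)
top 383.0 ((217.56398010253906, 277.64801025390625), (10.464797973632812, 41.6803092956543), 10.30484676361084)
top 599.0 ((256.8538818359375, 270.16925048828125), (15.628376007080078, 42.29584503173828), 7.125016689300537)
top 79.5 ((223.47296142578125, 245.1621551513672), (10.52153491973877, 9.370742797851562), 9.462322235107422)
top 100.5 ((300.0, 244.0), (12.0, 10.0), 0.0)
top 120.0 ((260.9076843261719, 237.23849487304688), (15.256272315979004, 9.426639556884766), 7.125016689300537)
scene wood [13 99 77] [ 16 103  84]
scene 94.0 ((218.00001525878906, 235.00001525878906), (14.546475410461426, 8.854375839233398), 71.56504821777344)
scene 412.5 ((248.83946228027344, 224.29818725585938), (14.080048561096191, 37.06787872314453), 73.3007583618164)
scene 60.5 ((278.8190002441406, 213.57760620117188), (11.686273574829102, 6.827935695648193), 66.80140686035156)
scene 79.5 ((212.7736053466797, 206.70755004882812), (17.170068740844727, 7.1427483558654785), 74.05460357666016)
scene 451.0 ((241.62353515625, 198.80589294433594), (17.245973587036133, 35.142738342285156), 77.47119140625)
scene 63.5 ((270.1346130371094, 189.67308044433594), (13.139781951904297, 6.6679487228393555), 78.69007110595703)
scene 241.0 ((224.72561645507812, 182.76329040527344), (12.235028266906738, 32.66189956665039), 79.87532806396484)
```

View pics/topcrop.png

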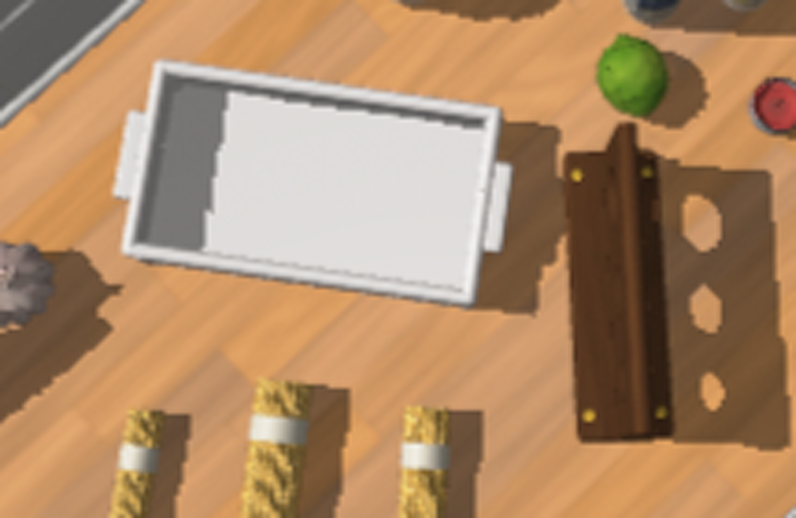

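View pics/scenecrop.png

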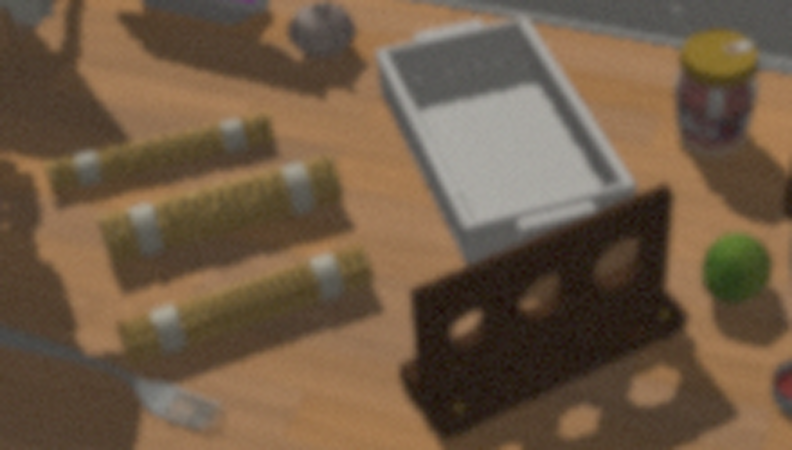

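```bash
python3 - <<'E'
from h import *
np.set_printoptions(precision=4,suppress=True)
T,S=cam("top"),cam("scene")
t=lambda u:np.array(u)/3.7+[185,130]-0.36
s=lambda u:np.array(u)/3.6+[180,140]-0.36
sc=plane(T,t([(577,175),(648,173),(589,415),(660,412)]),.019); print("screws\n",sc,sc.mean(0))
pt=plane(T,t([(625,128),(645,436)]),.114); print("plate top ends\n",pt)
print("foot corners\n",plane(T,t([(567,155),(672,437),(582,440)]),.019))
# holes from scene: rims on the -y face; try z=.064 plane
print("holes scene z=.064\n",plane(S,s([(466,325),(541,294),(617,264)]),.064))
# plate top ends tri
print("tri near top",tri([(T,t((645,436))),(S,s((415,290)))]),"\nfar top",tri([(T,t((625,128))),(S,s((668,190)))]))
# bundles: tri of centres; bands
for n,a,b in(("thin",(217.56,277.65),(224.7,182.8)),("thick",(256.85,270.17),(241.6,198.8)),("mid",(298.03,277.45),(248.84,224.3))):
    print(n,tri([(T,a),(S,b)]))
print("mid ends at z=.015",plane(T,[(296.3,317.3),(300.2,239.2)],.020))
print("mid axis", plane(T,[(296.5,311),(298.03,277.45),(300,244)],.030))
print("thick axis",plane(T,[(252.67,304),(260.9,237.24)],.036))
print("widths", [np.linalg.norm(np.subtract(*plane(T,[(x-w/2,y),(x+w/2,y)],.02))) for x,y,w in((217.6,277.6,10.46),(256.9,270.2,15.63),(298,277.5,13.08))])
# dish rim outer corners z=.04
print("dish rim",plane(T,t([(155,65),(500,108),(472,302),(125,253)]),.04), plane(T,t([(155,65),(500,108),(472,302),(125,253)]),.04).mean(0))
print("tri dish corner",tri([(T,t((500,108))),(S,s((632,187)))]))
E
```

```text
screws
 [[0.6508 0.0647 0.019 ]
 [0.6536 0.0167 0.019 ]
 [0.4898 0.0539 0.019 ]
 [0.4931 0.007  0.019 ]] [0.5718 0.0356 0.019 ]
plate top ends
 [[0.6619 0.0435 0.114 ]
 [0.4759 0.0292 0.114 ]]
foot corners
 [[ 0.6644  0.0717  0.019 ]
 [ 0.477  -0.001   0.019 ]
 [ 0.4734  0.0583  0.019 ]]
holes scene z=.064
 [[0.5122 0.0316 0.064 ]
 [0.5678 0.0342 0.064 ]
 [0.6258 0.0357 0.064 ]]
tri near top (array([0.477 , 0.0289, 0.1145]), [np.float64(0.0011757234593151777), np.float64(0.0011757234593152534)]) 
far top (array([0.6647, 0.0423, 0.1084]), [np.float64(0.0014939873962500313), np.float64(0.001493987396249984)])
thin (array([0.3963, 0.3582, 0.007 ]), [np.float64(0.001139703075365472), np.float64(0.0011397030753655763)])
thick (array([0.4168, 0.263 , 0.0135]), [np.float64(0.0009988132315334863), np.float64(0.0009988132315335704)])
mid (array([0.4024, 0.1626, 0.0136]), [np.float64(0.0012924308043418705), np.float64(0.0012924308043418802)])
mid ends at z=.015 [[0.309  0.1638 0.02  ]
 [0.4932 0.1606 0.02  ]]
mid axis [[0.325  0.1636 0.03  ]
 [0.4023 0.1626 0.03  ]
 [0.4814 0.1605 0.03  ]]
thick axis [[0.3392 0.2662 0.036 ]
 [0.4948 0.2544 0.036 ]]
widths [np.float64(0.024953120155603387), np.float64(0.03752891896750439), np.float64(0.031430124703834335)]
dish rim [[0.7126 0.3485 0.04  ]
 [0.6904 0.1184 0.04  ]
 [0.5603 0.1334 0.04  ]
 [0.586  0.3605 0.04  ]] [0.6373 0.2402 0.04  ]
tri dish corner (array([0.6884, 0.1189, 0.0424]), [np.float64(0.001411711093069502), np.float64(0.001411711093069492)])
```

The crops put the gauge centre near (0.570, 0.036), turned about 4°. The middle bundle is the right-hand one: it measures 31 mm wide, its centre is at (0.402, 0.163), and triangulated z is 0.014. The dish centre is (0.637, 0.240), and its rim triangulates to z≈0.042. I'm setting out to a spot above the bundle.

>>> move_arm(
  moves=[
    [0.8,[-0.027,-0.03,0],[0,0,0]],
    [0.8,[-0.027,-0.03,0],[0,0,0]],
    [0.8,[-0.027,-0.03,0],[0,0,0]],
    [0.8,[-0.027,-0.03,0],[0,0,0]],
    [0.8,[-0.027,-0.03,0],[0,0,0]],
    [0.8,[-0.027,-0.03,0],[0,0,0]],
    [0.8,[-0.027,-0.03,0],[0,0,0]],
    [0.8,[-0.027,-0.03,0],[0,0,0]],
    [0.8,[-0.027,-0.03,0],[0,0,0]],
    [0.8,[-0.027,-0.03,0],[0,0,0]],
  ],
  grip_force=40,
)

```text
time: 0.93
eef_pos: [0.398, 0.2325, 0.231]
tcp_rot: [0.206, 0.979, -0.0, -0.0]
contact_force: [1.7, -0.3, 0.3]
opening: 0.796
finger_force: 0.0
```

>>> move_arm(
  moves=[
    [0.8,[-0.025,-0.028,0],[0,0,0]],
    [0.8,[-0.025,-0.028,0],[0,0,0]],
    [0.8,[0,0,0],[0,0,0.12]],
    [0.8,[0,0,0],[0,0,0.12]],
    [0.8,[0,0,0],[0,0,0.12]],
    [0.8,[0,0,0],[0,0,0.12]],
    [0.8,[0,0,0],[0,0,0.12]],
    [0.8,[0,0,0],[0,0,0.12]],
    [0.8,[0,0,0],[0,0,0.12]],
    [0.8,[0,0,0],[0,0,0.12]],
  ],
)

```text
time: 1.77
eef_pos: [0.421, 0.1629, 0.2308]
tcp_rot: [0.637, 0.771, -0.0, -0.0]
contact_force: [-0.1, -0.0, -0.5]
opening: 0.797
finger_force: 0.0
```

>>> move_arm(
  moves=[
    [0.8,[0,0,0],[0,0,0.12]],
    [0.8,[0,0,0],[0,0,0.12]],
    [0.8,[0,0,0],[0,0,0.12]],
    [0.8,[0,0,0],[0,0,0.12]],
    [0.8,[0,0,0],[0,0,0.12]],
    [0.8,[0,0,0],[0,0,0.12]],
    [0.8,[0,0,0],[0,0,0.12]],
    [0.8,[0,0,0],[0,0,0.12]],
    [0.8,[0,0,0],[0,0,0.12]],
    [0.8,[0,0,0],[0,0,0.12]],
  ],
)

```text
time: 2.6
eef_pos: [0.421, 0.1629, 0.2308]
tcp_rot: [0.961, 0.277, -0.001, -0.0]
contact_force: [-0.4, 0.2, 0.9]
opening: 0.8
finger_force: 0.0
```

>>> move_arm(
  moves=[
    [0.8,[0,0,0],[0,0,0.117]],
    [0.8,[0,0,0],[0,0,0.117]],
    [0.8,[0,0,0],[0,0,0.117]],
    [0.8,[0,0,0],[0,0,0.117]],
    [0.8,[0,0,0],[0,0,0.117]],
    [0.8,[0,0,0],[0,0,0]],
    [0.8,[0,0,0],[0,0,0]],
    [0.8,[0,0,0],[0,0,0]],
    [0.8,[0,0,0],[0,0,0]],
    [0.8,[0,0,0],[0,0,0]],
  ],
)

```text
time: 3.43
eef_pos: [0.4213, 0.163, 0.2313]
tcp_rot: [1.0, -0.009, -0.0, 0.0]
contact_force: [-0.3, 0.5, 0.6]
opening: 0.8
finger_force: 0.0
```

```bash
python3 - <<'E'
from h import *
np.set_printoptions(precision=4,suppress=True)
st=get_state(); im=read_camera("wrist")[...,::-1].copy(); cv2.imwrite("pics/w1.png",im)
c=cam("wrist",st); print(st["eef_pos"],R.from_quat(st["tcp_rot"]).as_matrix())
h=cv2.cvtColor(im,cv2.COLOR_BGR2HSV)
m=cv2.inRange(h,(17,120,60),(35,255,255))|cv2.inRange(h,(0,0,150),(180,60,255))
m=cv2.morphologyEx(m,cv2.MORPH_CLOSE,np.ones((5,5)))
for k in cv2.findContours(m,0,2)[0]:
    if cv2.contourArea(k)>1500:
        r=cv2.minAreaRect(k); b=cv2.boxPoints(r); print(r, "\n",plane(c,b,.015), plane(c,[r[0]],.015))
E
```

```text
[0.4213 0.163  0.2313] [[ 0.9999 -0.0171 -0.0001]
 [-0.0171 -0.9999 -0.    ]
 [-0.0001  0.     -1.    ]]
((160.77879333496094, 186.68142700195312), (145.14447021484375, 23.547727584838867), 86.18592071533203) 
 [[0.4848 0.3611 0.015 ]
 [0.486  0.3341 0.015 ]
 [0.3029 0.352  0.015 ]
 [0.3011 0.3833 0.015 ]] [[0.4005 0.3567 0.015 ]]
((316.21905517578125, 207.81173706054688), (60.76197052001953, 205.02096557617188), 11.540498733520508) 
 [[0.2334 0.2405 0.015 ]
 [0.4962 0.1762 0.015 ]
 [0.482  0.1094 0.015 ]
 [0.2119 0.1588 0.015 ]] [[0.37   0.1684 0.015 ]]
((236.0516815185547, 170.00302124023438), (155.52761840820312, 36.525657653808594), 87.63862609863281) 
 [[0.5068 0.2783 0.015 ]
 [0.5077 0.2377 0.015 ]
 [0.3176 0.2455 0.015 ]
 [0.3163 0.2929 0.015 ]] [[0.4195 0.2631 0.015 ]]
((557.5, 219.5), (333.0, 163.0), 90.0) 
 [[ 0.5427 -0.0062  0.015 ]
 [ 0.5407 -0.1828  0.015 ]
 [ 0.0687 -0.3247  0.015 ]
 [ 0.0758 -0.0705  0.015 ]] [[ 0.3489 -0.1355  0.015 ]]
((226.5, 16.5), (33.0, 245.0), 90.0) 
 [[0.5995 0.3812 0.015 ]
 [0.5944 0.1304 0.015 ]
 [0.5641 0.13   0.015 ]
 [0.5692 0.388  0.015 ]] [[0.5818 0.2571 0.015 ]]
```

View pics/w1.png

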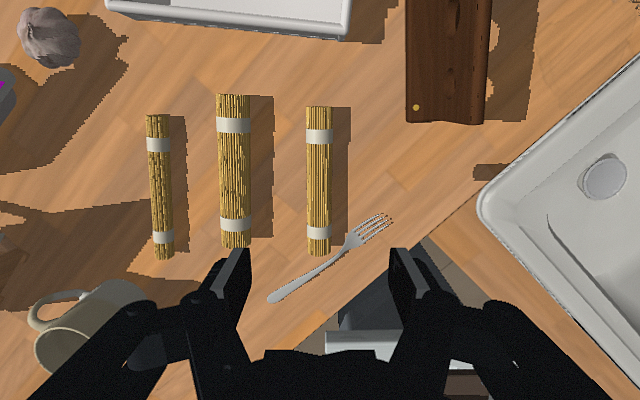

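The wrist view shows the middle bundle at columns 306-332, rows 106-255. A fork lies to its right at about (270..390, 215..300), and the gripper fingers are visible at the bottom.

```bash
python3 - <<'E'
from h import *
np.set_printoptions(precision=4,suppress=True)
c=cam("wrist",get_state())
print("bundle edges",plane(c,[(307,140),(332,140),(306,225),(331,225)],.02))
print("ends",plane(c,[(319,106),(318,255)],.025))
print("fork",plane(c,[(388,215),(392,225),(345,240),(350,250)],.005))
T=cam("top"); print("tri centre",tri([(T,(298.03,277.45)),(c,(319,172.5))]))
print("gauge foot near corners",plane(c,[(406,122),(483,124)],.019),plane(c,[(416,107),(488,107)],.019))
print("dish rim near corners",plane(c,[(106,10),(350,38)],.04))
E
```

```text
bundle edges [[0.4541 0.1772 0.02  ]
 [0.4536 0.1487 0.02  ]
 [0.3493 0.1816 0.02  ]
 [0.3487 0.1505 0.02  ]]
ends [[0.4912 0.1628 0.025 ]
 [0.31   0.1674 0.025 ]]
fork [[0.355  0.0767 0.005 ]
 [0.341  0.0708 0.005 ]
 [0.3207 0.1316 0.005 ]
 [0.306  0.1249 0.005 ]]
tri centre (array([ 0.3957,  0.1649, -0.067 ]), [np.float64(0.00022444734126061134), np.float64(0.00022444734126062798)])
gauge foot near corners [[ 0.4721  0.0652  0.019 ]
 [ 0.4685 -0.0221  0.019 ]] [[ 0.4882  0.0552  0.019 ]
 [ 0.4869 -0.0251  0.019 ]]
dish rim near corners [[0.5841 0.366  0.04  ]
 [0.555  0.1312 0.04  ]]
```

>>> move_arm(
  moves=[
    [0.8,[0,-0.001,0.03],[0,0,0.01]],
    [0.8,[0,0,0.035],[0,0,0]],
    [0.8,[0,0,0.035],[0,0,0]],
    [0.8,[0,0,0.035],[0,0,0]],
    [0.8,[0,0,0.03],[0,0,0]],
    [0.8,[0,0,0.025],[0,0,0]],
    [0.8,[0,0,0.02],[0,0,0]],
    [0.8,[0,0,0.012],[0,0,0]],
    [0.8,[0,0,0.005],[0,0,0]],
    [0.8,[0,0,0],[0,0,0]],
  ],
)

```text
time: 4.32
eef_pos: [0.4205, 0.1638, 0.0032]
tcp_rot: [1.0, -0.014, -0.001, 0.0]
contact_force: [-0.3, 0.2, 0.8]
opening: 0.801
finger_force: 0.0
```

>>> move_arm(
  moves=[
    [0.2,[0,0,0],[0,0,0]],
    [0.2,[0,0,0],[0,0,0]],
    [0.2,[0,0,0],[0,0,0]],
    [0.2,[0,0,0],[0,0,0]],
    [0.2,[0,0,0],[0,0,0]],
    [0.2,[0,0,0],[0,0,0]],
    [0.2,[0,0,0],[0,0,0]],
    [0.2,[0,0,0],[0,0,0]],
    [0.2,[0,0,0],[0,0,0]],
    [0.2,[0,0,0],[0,0,0]],
  ],
)

```text
time: 5.15
eef_pos: [0.4227, 0.1642, 0.0057]
tcp_rot: [1.0, -0.014, 0.001, -0.0]
contact_force: [0.0, -0.2, 6.6]
opening: 0.336
finger_force: 41.1
```

>>> move_arm(
  moves=[
    [0.2,[0,0,-0.02],[0,0,0]],
    [0.2,[0,0,-0.03],[0,0,0]],
    [0.2,[0,0,-0.035],[0,0,0]],
    [0.2,[0,0,-0.035],[0,0,0]],
    [0.2,[0,0,-0.02],[0,0,-0.05]],
    [0.2,[0,0,0],[0,0,-0.116]],
    [0.2,[0,0,0],[0,0,-0.116]],
    [0.2,[0,0,0],[0,0,-0.116]],
    [0.2,[0,0,0],[0,0,-0.116]],
    [0.2,[0,0,0],[0,0,-0.116]],
  ],
)

```text
time: 5.98
eef_pos: [0.4208, 0.1639, 0.1439]
tcp_rot: [0.954, 0.299, -0.0, -0.0]
contact_force: [-0.2, -0.0, -1.6]
opening: 0.344
finger_force: 40.2
```

>>> move_arm(
  moves=[
    [0.2,[0,0,0],[0,0,-0.116]],
    [0.2,[0,0,0],[0,0,-0.116]],
    [0.2,[0,0,0],[0,0,-0.116]],
    [0.2,[0,0,0],[0,0,-0.116]],
    [0.2,[0,0,0],[0,0,-0.116]],
    [0.2,[0,0,0],[0,0,-0.116]],
    [0.2,[0,0,0],[0,0,-0.116]],
    [0.2,[0,0,0],[0,0,-0.116]],
    [0.2,[0,0,0],[0,0,-0.11]],
    [0.2,[0,0,0],[0,0,0]],
  ],
)

```text
time: 6.82
eef_pos: [0.4208, 0.1639, 0.1438]
tcp_rot: [0.682, 0.732, -0.0, -0.0]
contact_force: [0.0, 0.1, -0.1]
opening: 0.34
finger_force: 40.2
```

>>> move_arm(
  moves=[
    [0.2,[0.008,0.025,0],[0,0,0]],
    [0.2,[0.008,0.025,0],[0,0,0]],
    [0.2,[0.008,0.025,0],[0,0,0]],
    [0.2,[0.008,0.025,0],[0,0,0]],
    [0.2,[0.008,0.025,0],[0,0,0]],
    [0.2,[0.008,0.025,0],[0,0,0]],
    [0.2,[0.008,0.025,0],[0,0,0]],
    [0.2,[0.006,0.023,0],[0,0,0]],
    [0.2,[0,0,0],[0,0,0]],
    [0.2,[0,0,0],[0,0,0]],
  ],
)

```text
time: 7.65
eef_pos: [0.6148, 0.2395, 0.1433]
tcp_rot: [0.683, 0.73, -0.001, -0.0]
contact_force: [-0.5, -0.1, -1.7]
opening: 0.337
finger_force: 40.3
```

```bash
python3 - <<'E'
from h import *
st=get_state(); 
for n in("wrist","top","scene"): cv2.imwrite(f"pics/{n}2.png",read_camera(n)[...,::-1])
im=cv2.imread("pics/wrist2.png"); cv2.imwrite("pics/wc.png",im)
import pickle; pickle.dump(st,open("st2.pkl","wb")); print(st["eef_pos"],st["tcp_rot"])
E
```

```text
[0.61483252 0.23953989 0.14333509] [ 6.83099044e-01  7.30325283e-01 -6.81715489e-04 -4.60533622e-04]
```

View pics/wc.png

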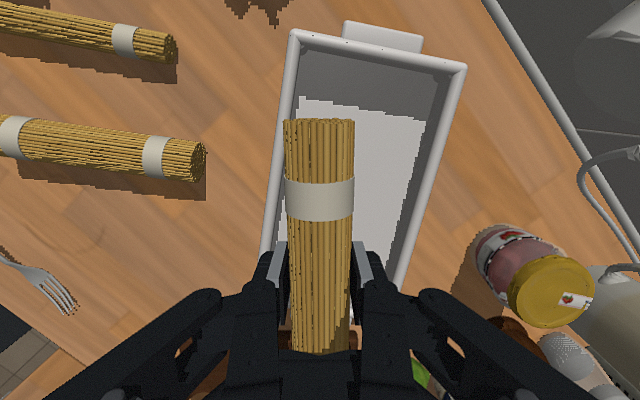

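The wrist view shows the bundle held centred on the tool, with its tail end at columns 284-355, row 118. The gauge is hidden at the bottom of the picture. Next I'm measuring the gauge relative to the held bundle in the two fixed views.

```bash
python3 - <<'E'
from h import *
np.set_printoptions(precision=4,suppress=True)
T=cam("top"); im=cv2.imread("pics/top0.png"); h=cv2.cvtColor(im,cv2.COLOR_BGR2HSV)
x0,y0=330,160
g=im[y0:y0+95,x0:x0+45].astype(float)
for u in [(577,175),(648,173),(589,415),(660,412)]:
    p=np.round(np.array(u)/3.7+[185,130]-.36).astype(int); a=im[p[1]-2:p[1]+3,p[0]-2:p[0]+3].astype(float)
    w=a[...,1]; w=np.clip(w-np.median(w)-8,0,None); yy,xx=np.mgrid[-2:3,-2:3]
    q=p+np.array([(w*xx).sum(),(w*yy).sum()])/w.sum(); print(q,plane(T,[q],.019))
a=cv2.resize(cv2.imread("pics/scene2.png")[180:260,285:380],None,fx=6,fy=6,interpolation=cv2.INTER_CUBIC)
a=cv2.convertScaleAbs(a,alpha=1.8)
b=cv2.resize(cv2.imread("pics/top2.png")[155:255,230:375],None,fx=5.5,fy=5.5,interpolation=cv2.INTER_CUBIC)
print(a.shape,b.shape)
cv2.imwrite("pics/a.png",a); cv2.imwrite("pics/b.png",b)
E
```

```text
[340.379  177.0137] [[0.6506 0.0652 0.019 ]]
[359.3802 176.2314] [[0.654  0.0177 0.019 ]]
[343.7617 242.007 ] [[0.4893 0.0541 0.019 ]]
[363.2058 241.2058] [[0.4926 0.0066 0.019 ]]
(480, 570, 3) (550, 798, 3)
```

View pics/a.png

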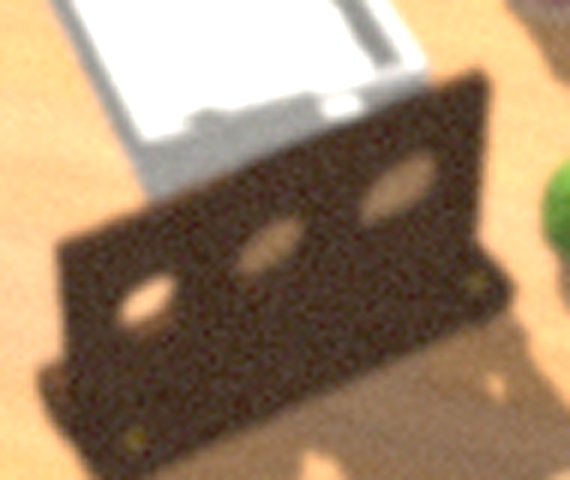

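View pics/b.png

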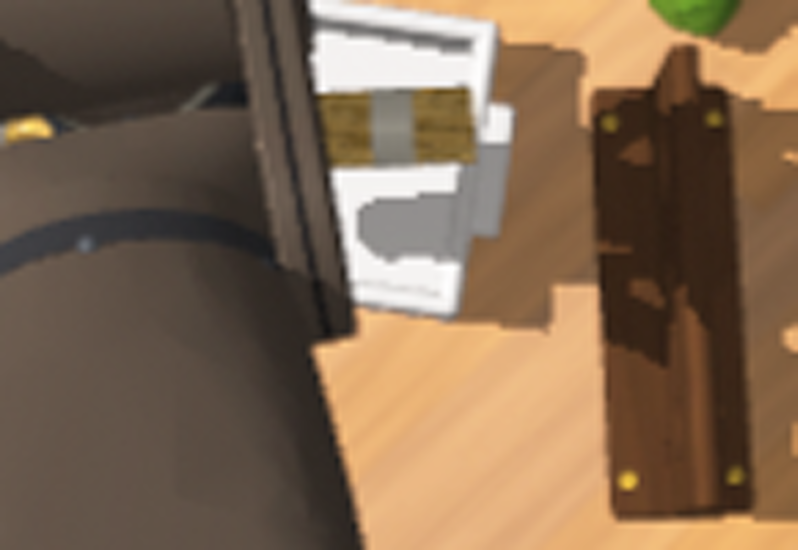

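The scene crop shows the three hole centres at about (147,300), (269,245) and (398,187). The top crop shows the lead end of the bundle at (472,88-162), pointing at the gauge, and the screws as yellow dots.

```bash
python3 - <<'E'
from h import *
import pickle
np.set_printoptions(precision=4,suppress=True)
T,S=cam("top"),cam("scene"); st=pickle.load(open("st2.pkl","rb"))
G=np.array([.5716,.0359]);a=np.deg2rad(3.95);gx=np.array([np.cos(a),np.sin(a)]);gy=np.array([-gx[1],gx[0]])
o,d=rays(S,np.array([(147,300),(269,245),(398,187)])/6+[285,180]-.42)
n=np.r_[gy,0];t=((np.r_[G,0]@n-.006)-o@n)/(d@n);X=o+d*t[:,None]
print("holes gauge-x, z:",(X[:,:2]-G)@gx,X[:,2])
sc=tri([(S,np.array((136,438))/6+[285,180]-.42),(T,(363.2,241.2))]);print("screw tri",sc)
sc=tri([(S,np.array((477,283))/6+[285,180]-.42),(T,(359.4,176.2))]);print("screw tri",sc)
z=st["eef_pos"][2]+.0093
b=lambda u:np.array(u)/5.5+[230,155]-.41
E=plane(T,b([(470,88),(473,162),(330,93),(330,166)]),z);print(E)
R_=R.from_quat(st["tcp_rot"]).as_matrix();print("xt",R_[:,0],"tool ang",np.degrees(np.arctan2(R_[1,1],R_[0,1])))
for q in(E[:2].mean(0),E[2:].mean(0)): print("in tool xy",((q-st["eef_pos"])@R_)[:2],"gauge xy",(q[:2]-G)@gx,(q[:2]-G)@gy)
print("TCP gauge",(st["eef_pos"][:2]-G)@gx,(st["eef_pos"][:2]-G)@gy)
E
```

```text
holes gauge-x, z: [-0.0625 -0.0081  0.0519] [0.072  0.0731 0.0742]
screw tri (array([0.4932, 0.0065, 0.0199]), [np.float64(0.0006626086969394194), np.float64(0.0006626086969396086)])
screw tri (array([0.6542, 0.0176, 0.0192]), [np.float64(0.0001914916385975258), np.float64(0.00019149163859761016)])
[[0.6364 0.1304 0.1526]
 [0.6071 0.1284 0.1526]
 [0.6327 0.1848 0.1526]
 [0.6039 0.1838 0.1526]]
xt [-0.0668  0.9978 -0.0003] tool ang 3.827370620564398
in tool xy [-0.1104 -0.0005] gauge xy 0.05646157543530808 0.0898182602286694
in tool xy [-0.0553 -0.0002] gauge xy 0.0568210659476619 0.14483180649823618
TCP gauge 0.05715774457992345 0.20017804331689115
```

>>> move_arm(
  moves=[
    [0.2,[0,-0.0014,0.025],[0,0,-0.002]],
    [0.2,[0,0,0.03],[0,0,0]],
    [0.2,[0,0,0.02],[0,0,0]],
    [0.2,[0,0,0.0136],[0,0,0]],
    [0.2,[-0.015,0,0],[0,0,0]],
    [0.2,[-0.02,0,0],[0,0,0]],
    [0.2,[-0.02,0,0],[0,0,0]],
    [0.2,[-0.015,0,0],[0,0,0]],
    [0.2,[0,0,0],[0,0,0]],
    [0.2,[0,0,0],[0,0,0]],
  ],
  grip_force=70,
)

```text
time: 8.63
eef_pos: [0.6189, 0.1685, 0.057]
tcp_rot: [0.682, 0.731, 0.001, 0.0]
contact_force: [-1.2, 0.1, -1.2]
opening: 0.333
finger_force: 74.3
```

```bash
cat > g.py <<'E'
from h import *
np.set_printoptions(precision=4,suppress=True)
G=np.array([.5716,.0359]);a=np.deg2rad(3.95);gx=np.array([np.cos(a),np.sin(a)]);gy=np.array([-gx[1],gx[0]])
s=get_state();M=R.from_quat(s["tcp_rot"]).as_matrix();p=s["eef_pos"][:2]-G
print("gauge x %.4f tip y %.4f z %.4f"%(p@gx,p@gy-.1104,s["eef_pos"][2]+.0093),"ang %.2f"%np.degrees(np.arctan2(M[1,1],M[0,1])),"tilt",M[2,:2],"F gx,gy,z",s["contact_force"][:2]@gx,s["contact_force"][:2]@gy,s["contact_force"][2],"T",s["wrist_torque"],"t",s["time"])
E
python3 g.py; python3 - <<'E'
from h import *
for n in("top","scene"): cv2.imwrite(f"pics/{n}3.png",read_camera(n)[...,::-1])
T=cv2.resize(cv2.imread("pics/top3.png")[155:255,290:390],None,fx=4,fy=4,interpolation=cv2.INTER_CUBIC)
S=cv2.resize(cv2.imread("pics/scene3.png")[170:270,285:385],None,fx=4,fy=4,interpolation=cv2.INTER_CUBIC)
cv2.imwrite("pics/ts3.png",np.hstack([T,cv2.convertScaleAbs(S,alpha=1.8)]))
E
```

```text
gauge x 0.0563 tip y 0.0186 z 0.0663 ang 3.93 tilt [0.0004 0.0018] F gx,gy,z -1.2000023861642564 0.17811099148530504 -1.2007172337909429 T [ 0.0073  0.0187 -0.0033] t 8.6333
```

View pics/ts3.png

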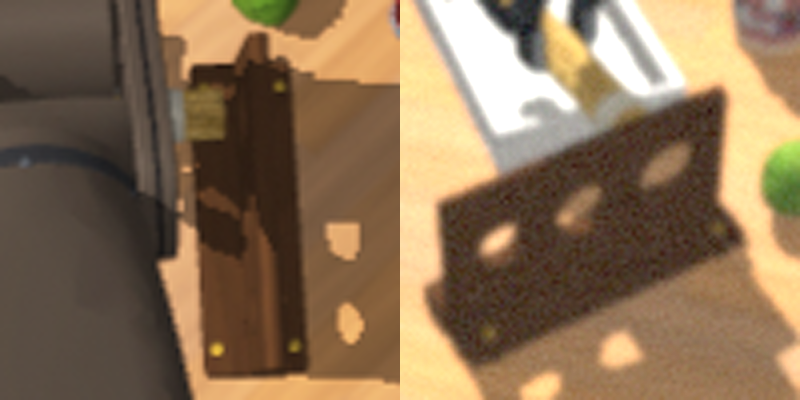

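The top half shows the bundle tip just in front of the plate at the largest hole, and the scene half shows all three holes clear. Inserting now.

>>> move_arm(
  moves=[
    [0.2,[0,0,0.002],[0,0,0]],
    [0.2,[-0.006,0,0],[0,0,0]],
    [0.2,[-0.006,0,0],[0,0,0]],
    [0.2,[-0.006,0,0],[0,0,0]],
    [0.2,[-0.006,0,0],[0,0,0]],
    [0.2,[-0.006,0,0],[0,0,0]],
    [0.2,[-0.006,0,0],[0,0,0]],
    [0.2,[0,0,0],[0,0,0]],
    [0.2,[0,0,0],[0,0,0]],
    [0.2,[0,0,0],[0,0,0]],
  ],
)

```text
time: 9.57
eef_pos: [0.6208, 0.1336, 0.0537]
tcp_rot: [0.682, 0.732, 0.0, -0.0]
contact_force: [0.2, -0.3, -0.7]
opening: 0.331
finger_force: 74.3
```

```bash
python3 g.py
```

```text
gauge x 0.0558 tip y -0.0163 z 0.0630 ang 4.05 tilt [ 0.0002 -0.    ] F gx,gy,z 0.13498367299126823 -0.2899595510033008 -0.6568770478145869 T [ 0.0532  0.0019 -0.0035] t 9.5667
```

>>> move_arm(
  moves=[
    [0.2,[0,0,-0.001],[0,0,0]],
    [0.2,[-0.006,0,0],[0,0,0]],
    [0.2,[-0.006,0,0],[0,0,0]],
    [0.2,[-0.007,0,0],[0,0,0]],
    [0.2,[-0.007,0,0],[0,0,0]],
    [0.2,[-0.006,0,0],[0,0,0]],
    [0.2,[-0.006,0,0],[0,0,0]],
    [0.2,[-0.004,0,0],[0,0,0]],
    [0.2,[0,0,0],[0,0,0]],
    [0.2,[0,0,0],[0,0,0]],
  ],
)

```text
time: 10.4
eef_pos: [0.6238, 0.0915, 0.0547]
tcp_rot: [0.682, 0.732, 0.0, -0.0]
contact_force: [0.8, 0.6, -1.7]
opening: 0.333
finger_force: 74.3
```

```bash
python3 g.py
```

```text
gauge x 0.0559 tip y -0.0586 z 0.0640 ang 4.03 tilt [0.0002 0.    ] F gx,gy,z 0.7979358228089771 0.562121380370791 -1.7198054848865054 T [-0.0013 -0.0366 -0.0157] t 10.4
```

>>> move_arm(
  moves=[
    [0.2,[0,0.001,0],[0,0,0]],
    [0.2,[0,0.001,0],[0,0,0]],
    [0.2,[0,0.001,0],[0,0,0]],
    [0.2,[0,0.001,0],[0,0,0]],
    [0.2,[0,0.0005,0],[0,0,0]],
    [0.2,[0,0.0005,0],[0,0,0]],
    [0.2,[0,0.0005,0],[0,0,0]],
    [0.2,[0,0.0005,0],[0,0,0]],
    [0.2,[0,0,0],[0,0,0]],
    [0.2,[0,0,0],[0,0,0]],
  ],
)

```text
time: 11.23
eef_pos: [0.6294, 0.0923, 0.0546]
tcp_rot: [0.682, 0.732, -0.0, -0.0]
contact_force: [-2.1, 0.4, 0.8]
opening: 0.331
finger_force: 74.4
```

```bash
python3 g.py
```

```text
gauge x 0.0615 tip y -0.0581 z 0.0639 ang 4.06 tilt [ 0.0002 -0.001 ] F gx,gy,z -2.063230040281527 0.5265848750222039 0.8187730613154469 T [ 0.0251  0.2719 -0.1001] t 11.2333
```

>>> move_arm(
  moves=[
    [0.2,[0,-0.002,0],[0,0,0]],
    [0.2,[0,-0.002,0],[0,0,0]],
    [0.2,[0,-0.002,0],[0,0,0]],
    [0.2,[0,-0.002,0],[0,0,0]],
    [0.2,[0,-0.001,0],[0,0,0]],
    [0.2,[0,-0.001,0],[0,0,0]],
    [0.2,[0,-0.0005,0],[0,0,0]],
    [0.2,[0,-0.0005,0],[0,0,0]],
    [0.2,[0,0,0],[0,0,0]],
    [0.2,[0,0,0],[0,0,0]],
  ],
)

```text
time: 12.07
eef_pos: [0.6188, 0.0914, 0.0547]
tcp_rot: [0.682, 0.732, 0.0, 0.0]
contact_force: [-0.0, -0.1, -0.9]
opening: 0.33
finger_force: 74.3
```

```bash
python3 g.py
```

```text
gauge x 0.0509 tip y -0.0583 z 0.0640 ang 4.07 tilt [-0.      0.0001] F gx,gy,z -0.00517438132379574 -0.06568929529528197 -0.8953033032209743 T [ 0.0682  0.0326 -0.0483] t 12.0667
```

>>> move_arm(
  moves=[
    [0.2,[0,-0.0005,0],[0,0,0]],
    [0.2,[0,-0.0005,0],[0,0,0]],
    [0.2,[0,-0.0005,0],[0,0,0]],
    [0.2,[0,0,0],[0,0,0]],
    [0.2,[0,0,0],[0,0,0]],
    [0.2,[0,0,0],[0,0,0]],
    [0.2,[0,0,0],[0,0,0]],
    [0.2,[0,0,0],[0,0,0]],
    [0.2,[0,0,0],[0,0,0]],
    [0.2,[0,0,0],[0,0,0]],
  ],
)

```text
time: 12.9
eef_pos: [0.6177, 0.0913, 0.055]
tcp_rot: [0.682, 0.732, 0.0, 0.0]
contact_force: [3.8, 0.8, -2.2]
opening: 0.33
finger_force: 74.3
```

```bash
python3 g.py
```

```text
gauge x 0.0498 tip y -0.0583 z 0.0643 ang 4.07 tilt [-0.0001  0.0012] F gx,gy,z 3.8562502620993873 0.516991741259026 -2.211062697069212 T [ 0.1677 -0.5165  0.1318] t 12.9
```

>>> move_arm(
  moves=[
    [0.2,[0,0.0033,0],[0,0,0]],
    [0.2,[0,0.003,0],[0,0,0]],
    [0.2,[0.015,0,0],[0,0,0.001]],
    [0.2,[0.02,0,0],[0,0,0]],
    [0.2,[0.02,0,0],[0,0,0]],
    [0.2,[0.015,0,0],[0,0,0]],
    [0.2,[0.01,0,0],[0,0,0]],
    [0.2,[0,0,0],[0,0,0]],
    [0.2,[0,0,0],[0,0,0]],
    [0.2,[0,0,0],[0,0,0]],
  ],
)

```text
time: 13.73
eef_pos: [0.6179, 0.171, 0.0546]
tcp_rot: [0.682, 0.731, -0.0, 0.0]
contact_force: [-0.6, 0.9, -0.8]
opening: 0.332
finger_force: 74.3
```

>>> move_arm(
  moves=[
    [0.2,[0,-0.01,0],[0,0,0]],
    [0.2,[0,-0.015,0],[0,0,0]],
    [0.2,[0,-0.015,0],[0,0,0]],
    [0.2,[0,-0.015,0],[0,0,0]],
    [0.2,[0,-0.005,0],[0,0,0]],
    [0.2,[0,0,0],[0,0,0]],
    [0.2,[0,0,0],[0,0,0]],
    [0.2,[0,0,0],[0,0,0]],
    [0.2,[0,0,0],[0,0,0]],
    [0.2,[0,0,0],[0,0,0]],
  ],
)

```text
time: 14.57
eef_pos: [0.5589, 0.1673, 0.0549]
tcp_rot: [0.682, 0.731, 0.0, 0.0]
contact_force: [0.0, -0.3, -1.5]
opening: 0.326
finger_force: 74.3
```

```bash
python3 g.py
```

```text
gauge x -0.0037 tip y 0.0215 z 0.0642 ang 3.99 tilt [0.     0.0007] F gx,gy,z -0.003375861764857973 -0.2632620675892343 -1.5071056651860195 T [ 0.0701 -0.0594  0.0039] t 14.5667
```

>>> move_arm(
  moves=[
    [0.2,[0,-0.0006,0],[0,0,0]],
    [0.2,[-0.004,0,0],[0,0,0]],
    [0.2,[-0.004,0,0],[0,0,0]],
    [0.2,[-0.003,0,0],[0,0,0]],
    [0.2,[-0.003,0,0],[0,0,0]],
    [0.2,[-0.003,0,0],[0,0,0]],
    [0.2,[-0.003,0,0],[0,0,0]],
    [0.2,[0,0,0],[0,0,0]],
    [0.2,[0,0,0],[0,0,0]],
    [0.2,[0,0,0],[0,0,0]],
  ],
)

```text
time: 15.4
eef_pos: [0.5589, 0.1474, 0.0547]
tcp_rot: [0.682, 0.731, 0.0, -0.0]
contact_force: [-0.5, 0.1, -1.8]
opening: 0.331
finger_force: 74.3
```

```bash
python3 g.py
```

```text
gauge x -0.0050 tip y 0.0017 z 0.0640 ang 4.00 tilt [ 0.0001 -0.    ] F gx,gy,z -0.5229991176037041 0.17542133625116468 -1.7544258799225338 T [ 0.0567 -0.0233  0.0475] t 15.4
```

>>> move_arm(
  moves=[
    [0.2,[0,0.0005,0],[0,0,0]],
    [0.2,[-0.002,0,0],[0,0,0]],
    [0.2,[-0.002,0,0],[0,0,0]],
    [0.2,[-0.002,0,0],[0,0,0]],
    [0.2,[-0.002,0,0],[0,0,0]],
    [0.2,[-0.002,0,0],[0,0,0]],
    [0.2,[-0.002,0,0],[0,0,0]],
    [0.2,[0,0,0],[0,0,0]],
    [0.2,[0,0,0],[0,0,0]],
    [0.2,[0,0,0],[0,0,0]],
  ],
)

```text
time: 16.23
eef_pos: [0.5602, 0.1354, 0.0547]
tcp_rot: [0.682, 0.731, 0.0, -0.0]
contact_force: [-0.7, -0.5, -1.1]
opening: 0.334
finger_force: 74.3
```

```bash
python3 g.py
```

```text
gauge x -0.0045 tip y -0.0104 z 0.0640 ang 4.00 tilt [ 0. -0.] F gx,gy,z -0.7455876468676138 -0.41371596353161927 -1.126332015681883 T [0.0345 0.0345 0.026 ] t 16.2333
```

>>> move_arm(
  moves=[
    [0.2,[-0.005,0,0],[0,0,0]],
    [0.2,[-0.006,0,0],[0,0,0]],
    [0.2,[-0.006,0,0],[0,0,0]],
    [0.2,[-0.006,0,0],[0,0,0]],
    [0.2,[-0.006,0,0],[0,0,0]],
    [0.2,[-0.006,0,0],[0,0,0]],
    [0.2,[-0.006,0,0],[0,0,0]],
    [0.2,[-0.006,0,0],[0,0,0]],
    [0.2,[-0.001,0,0],[0,0,0]],
    [0.2,[0,0,0],[0,0,0]],
  ],
)

```text
time: 17.07
eef_pos: [0.5637, 0.087, 0.0547]
tcp_rot: [0.682, 0.731, 0.0, -0.0]
contact_force: [-0.7, -0.2, -1.2]
opening: 0.33
finger_force: 74.3
```

```bash
python3 g.py; python3 - <<'E'
from h import *
for n in("top","scene"): cv2.imwrite(f"pics/{n}4.png",read_camera(n)[...,::-1])
T=cv2.resize(cv2.imread("pics/top4.png")[155:255,310:410],None,fx=4,fy=4,interpolation=cv2.INTER_CUBIC)
S=cv2.resize(cv2.imread("pics/scene4.png")[170:270,285:385],None,fx=4,fy=4,interpolation=cv2.INTER_CUBIC)
cv2.imwrite("pics/ts4.png",np.hstack([T,cv2.convertScaleAbs(S,alpha=1.8)]))
E
```

```text
gauge x -0.0044 tip y -0.0589 z 0.0640 ang 3.96 tilt [0.0001 0.0001] F gx,gy,z -0.7409275098185681 -0.16024012145058705 -1.1670688423997782 T [-0.0051 -0.0003  0.0232] t 17.0667
```

View pics/ts4.png

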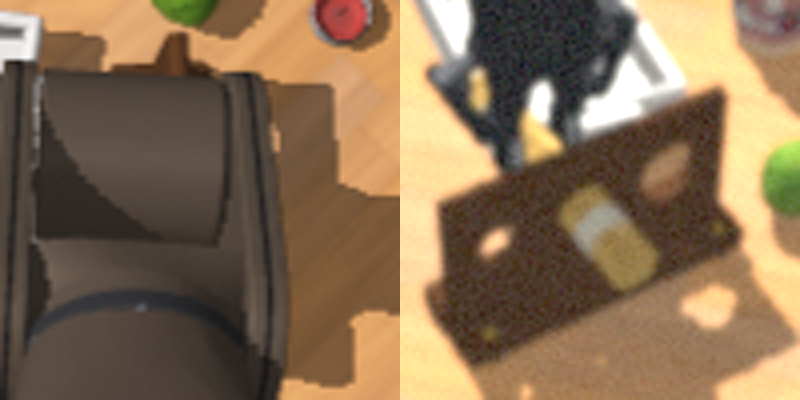

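The scene half shows the bundle through the middle hole, with its band and tip out behind the plate at (560-660, 180-290). I'm drawing it back and moving to the smallest hole.

>>> move_arm(
  moves=[
    [0.2,[0.01,0,0],[0,0,0]],
    [0.2,[0.015,0,0],[0,0,0]],
    [0.2,[0.02,0,0],[0,0,0]],
    [0.2,[0.02,0,0],[0,0,0]],
    [0.2,[0.01,0,0],[0,0,0]],
    [0.2,[0.005,0,0],[0,0,0]],
    [0.2,[0,0,0],[0,0,0]],
    [0.2,[0,0,0],[0,0,0]],
    [0.2,[0,0,0],[0,0,0]],
    [0.2,[0,0,0],[0,0,0]],
  ],
)

```text
time: 18.0
eef_pos: [0.5581, 0.1666, 0.0547]
tcp_rot: [0.682, 0.731, -0.0, 0.0]
contact_force: [-1.5, 0.2, -1.0]
opening: 0.328
finger_force: 74.3
```

>>> move_arm(
  moves=[
    [0.2,[0,-0.01,0],[0,0,0]],
    [0.2,[0,-0.015,0],[0,0,0]],
    [0.2,[0,-0.015,0],[0,0,0]],
    [0.2,[0,-0.011,0],[0,0,0]],
    [0.2,[0,-0.005,0],[0,0,0]],
    [0.2,[0,0,0],[0,0,0]],
    [0.2,[0,0,0],[0,0,0]],
    [0.2,[0,0,0],[0,0,0]],
    [0.2,[0,0,0],[0,0,0]],
    [0.2,[0,0,0],[0,0,0]],
  ],
)

```text
time: 18.83
eef_pos: [0.5028, 0.1634, 0.0549]
tcp_rot: [0.682, 0.731, 0.0, 0.0]
contact_force: [-0.1, 0.0, -1.3]
opening: 0.324
finger_force: 74.3
```

```bash
python3 g.py
```

```text
gauge x -0.0599 tip y 0.0215 z 0.0642 ang 4.00 tilt [0.     0.0006] F gx,gy,z -0.13643010104433467 0.01319752568348995 -1.2624709722764096 T [0.0653 0.0231 0.0285] t 18.8333
```

>>> move_arm(
  moves=[
    [0.2,[-0.005,-0.0003,0],[0,0,0]],
    [0.2,[-0.004,0,0],[0,0,0]],
    [0.2,[-0.003,0,0],[0,0,0]],
    [0.2,[-0.001,0,0],[0,0,0]],
    [0.2,[-0.001,0,0],[0,0,0]],
    [0.2,[-0.001,0,0],[0,0,0]],
    [0.2,[-0.0005,0,0],[0,0,0]],
    [0.2,[0,0,0],[0,0,0]],
    [0.2,[0,0,0],[0,0,0]],
    [0.2,[0,0,0],[0,0,0]],
  ],
)

```text
time: 19.67
eef_pos: [0.5029, 0.1486, 0.0548]
tcp_rot: [0.682, 0.731, 0.0, -0.0]
contact_force: [-1.0, 5.5, -0.1]
opening: 0.333
finger_force: 74.3
```

```bash
python3 g.py
```

```text
gauge x -0.0608 tip y 0.0068 z 0.0641 ang 4.00 tilt [0.0012 0.0002] F gx,gy,z -0.5753255666919365 5.536628106561642 -0.12564519895922255 T [ 0.9118 -0.0066 -0.0398] t 19.6667
```

>>> move_arm(
  moves=[
    [0.2,[-0.0005,0,0],[0,0,0]],
    [0.2,[0,0,0],[0,0,0]],
    [0.2,[0,0,0],[0,0,0]],
    [0.2,[0,0,0],[0,0,0]],
    [0.2,[0,0,0],[0,0,0]],
    [0.2,[0,0,0],[0,0,0]],
    [0.2,[0,0,0],[0,0,0]],
    [0.2,[0,0,0],[0,0,0]],
    [0.2,[0,0,0],[0,0,0]],
    [0.2,[0,0,0],[0,0,0]],
  ],
)

```text
time: 20.5
eef_pos: [0.5029, 0.1486, 0.0549]
tcp_rot: [0.682, 0.731, 0.001, -0.001]
contact_force: [0.3, 6.6, -1.4]
opening: 0.328
finger_force: 74.4
```

```bash
python3 g.py
```

```text
gauge x -0.0607 tip y 0.0068 z 0.0642 ang 3.98 tilt [0.0022 0.0005] F gx,gy,z 0.7328943330612814 6.579614130587108 -1.4373618586585928 T [ 1.1335  0.0385 -0.0367] t 20.5
```

>>> move_arm(
  moves=[
    [0.2,[0.008,0,0],[0,0,0]],
    [0.2,[0.012,0,0],[0,0,0]],
    [0.2,[0,0,-0.03],[0,0,0]],
    [0.2,[0,0,-0.03],[0,0,0]],
    [0.2,[0.0137,0.024,0],[0,0,0]],
    [0.2,[0.0137,0.024,0],[0,0,0]],
    [0.2,[0.0137,0.024,0],[0,0,0]],
    [0.2,[0.0137,0.024,0],[0,0,0]],
    [0.2,[0.0137,0.024,0],[0,0,0]],
    [0.2,[0.0137,0.024,0],[0,0,0]],
  ],
)

```text
time: 21.33
eef_pos: [0.6401, 0.2606, 0.1142]
tcp_rot: [0.682, 0.732, -0.001, 0.0]
contact_force: [0.1, -0.5, -1.1]
opening: 0.33
finger_force: 74.4
```

>>> move_arm(
  moves=[
    [0.2,[0,0,0],[0,0,0.0585]],
    [0.2,[0,0,0],[0,0,0.0585]],
    [0.2,[0,0,0],[0,0,0.0585]],
    [0.2,[0,0,0],[0,0,0]],
    [0.2,[0,0,0],[0,0,0]],
    [0.2,[0,0,0],[0,0,0]],
    [0.2,[0,0,0],[0,0,0]],
    [0.2,[0,0,0],[0,0,0]],
    [0.2,[0,0,0],[0,0,0]],
    [0.2,[0,0,0],[0,0,0]],
  ],
)

```text
time: 22.17
eef_pos: [0.6395, 0.2594, 0.1149]
tcp_rot: [0.743, 0.669, 0.0, 0.0]
contact_force: [-0.5, -0.6, -1.2]
opening: 0.33
finger_force: 74.3
```

```bash
python3 - <<'E'
from h import *
np.set_printoptions(precision=4,suppress=True)
st=get_state(); im=read_camera("wrist")[...,::-1]; c=cam("wrist",st)
M=c[1]; Rt=R.from_quat(st["tcp_rot"]).as_matrix(); print(st["eef_pos"],"xt",Rt[:,0],"F",st["contact_force"])
cv2.imwrite("pics/w5.png",im)
E
```

```text
[0.6395 0.2594 0.1149] xt [0.1052 0.9945 0.    ] F [-0.4786 -0.5932 -1.2258]
```

View pics/w5.png

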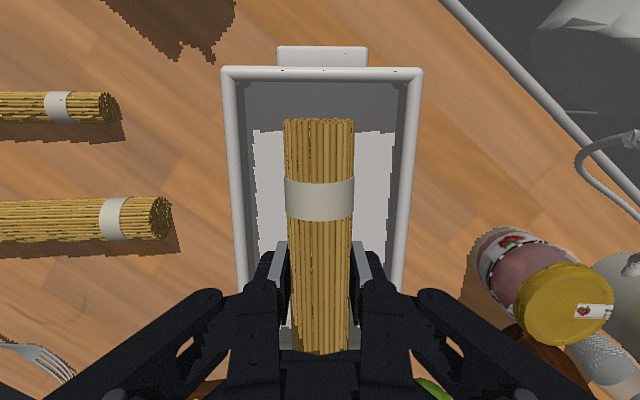

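The wrist view shows the bundle centred over the dish (rim at columns 222-422, row 68), with room at the end. Lowering it now.

>>> move_arm(
  moves=[
    [0.2,[0,0,0.02],[0,0,0]],
    [0.2,[0,0,0.025],[0,0,0]],
    [0.2,[0,0,0.025],[0,0,0]],
    [0.2,[0,0,0.015],[0,0,0]],
    [0.2,[0,0,0.008],[0,0,0]],
    [0.2,[0,0,0.004],[0,0,0]],
    [0.2,[0,0,0.002],[0,0,0]],
    [0.2,[0,0,0],[0,0,0]],
    [0.2,[0,0,0],[0,0,0]],
    [0.2,[0,0,0],[0,0,0]],
  ],
)

```text
time: 23.05
eef_pos: [0.6406, 0.2598, 0.0174]
tcp_rot: [0.743, 0.669, 0.001, 0.001]
contact_force: [-0.2, 0.0, -0.7]
opening: 0.325
finger_force: 74.3
```

>>> move_arm(
  moves=[
    [0.2,[0,0,0.001],[0,0,0]],
    [0.2,[0,0,0.001],[0,0,0]],
    [0.2,[0,0,0.001],[0,0,0]],
    [0.2,[0,0,0.001],[0,0,0]],
    [0.2,[0,0,0],[0,0,0]],
    [0.2,[0,0,0],[0,0,0]],
    [0.2,[0,0,0],[0,0,0]],
    [0.2,[0,0,0],[0,0,0]],
    [0.2,[0,0,0],[0,0,0]],
    [0.2,[0,0,0],[0,0,0]],
  ],
  grip_force=40,
)

```text
time: 23.88
eef_pos: [0.6396, 0.2595, 0.012]
tcp_rot: [0.743, 0.669, 0.0, 0.0]
contact_force: [0.0, -0.6, 2.2]
opening: 0.332
finger_force: 74.5
```

Contact with the dish floor (+2 N at z=0.012, as expected). Releasing, then rising.

>>> move_arm(
  moves=[
    [0.4,[0,0,0],[0,0,0]],
    [0.5,[0,0,0],[0,0,0]],
    [0.58,[0,0,0],[0,0,0]],
    [0.58,[0,0,0],[0,0,0]],
    [0.58,[0,0,0],[0,0,0]],
    [0.58,[0,0,0],[0,0,0]],
    [0.58,[0,0,-0.01],[0,0,0]],
    [0.58,[0,0,-0.02],[0,0,0]],
    [0.58,[0,0,-0.03],[0,0,0]],
    [0.58,[0,0,-0.03],[0,0,0]],
  ],
)

```text
time: 24.72
eef_pos: [0.6386, 0.2593, 0.1022]
tcp_rot: [0.743, 0.669, -0.001, -0.001]
contact_force: [0.1, 0.5, 0.7]
opening: 0.583
finger_force: 0.0
```

>>> move_arm(
  moves=[
    [0.58,[0,0,-0.03],[0,0,0]],
    [0.58,[0,0,-0.03],[0,0,0]],
    [0.58,[0,0,-0.02],[0,0,0]],
    [0.58,[0,0,0],[0,0,0]],
    [0.58,[0,0,0],[0,0,0]],
    [0.58,[0,0,0],[0,0,0]],
    [0.58,[0,0,0],[0,0,0]],
    [0.58,[0,0,0],[0,0,0]],
    [0.58,[0,0,0],[0,0,0]],
    [0.58,[0,0,0],[0,0,0]],
  ],
)

```text
time: 25.55
eef_pos: [0.639, 0.2593, 0.1805]
tcp_rot: [0.743, 0.669, -0.001, -0.0]
contact_force: [-1.1, 1.0, 0.1]
opening: 0.577
finger_force: 0.0
```

```bash
python3 - <<'E'
from h import *
np.set_printoptions(precision=4,suppress=True)
st=get_state(); print(st["eef_pos"],st["contact_force"],st["opening"],st["time"])
c=cam("wrist",st); S=cam("scene"); W=read_camera("wrist")[...,::-1]; I=read_camera("scene")[...,::-1]
h=cv2.cvtColor(W,cv2.COLOR_BGR2HSV); m=cv2.morphologyEx(cv2.inRange(h,(17,100,60),(35,255,255)),cv2.MORPH_CLOSE,np.ones((5,5)))
for k in cv2.findContours(m,0,2)[0]:
    if cv2.contourArea(k)>400: r=cv2.minAreaRect(k); print(r)
h=cv2.cvtColor(I,cv2.COLOR_BGR2HSV)
m=cv2.inRange(h,(17,120,60),(35,255,255))
for k in cv2.findContours(m,0,2)[0]:
    if cv2.contourArea(k)>40: print("scene",cv2.minAreaRect(k))
print("expected band spots in scene",proj(S,[[.637,.24,.021],[.637-.0085,.16,.021],[.645,.32,.021]]))
E
```

```text
[0.639  0.2593 0.1805] [-1.0535  0.9544  0.0571] 0.5769790778850045 25.55
((321.0, 271.0), (22.0, 26.0), 90.0)
((508.50006103515625, 257.00006103515625), (67.17514038085938, 71.41778564453125), 45.0)
((22.744491577148438, 199.06832885742188), (34.287288665771484, 31.530981063842773), 88.26429748535156)
((98.29840087890625, 199.34368896484375), (39.87150573730469, 104.64863586425781), 88.38645935058594)
((180.5, 196.5), (39.0, 37.0), 90.0)
((320.0, 200.5), (97.0, 30.0), 90.0)
((319.5, 121.5), (27.0, 31.0), 90.0)
((141.5, 105.5), (25.0, 39.0), 90.0)
((55.48463439941406, 105.68180084228516), (112.54251861572266, 33.78099822998047), 4.830420017242432)
scene ((407.94232177734375, 277.7884826660156), (30.790233612060547, 26.671794891357422), 11.309932708740234)
scene ((212.42308044433594, 205.11538696289062), (14.120361328125, 7.452413082122803), 78.69007110595703)
scene ((241.4461669921875, 197.46922302246094), (14.471455574035645, 34.81919860839844), 74.74488067626953)
scene ((270.2940979003906, 189.32351684570312), (12.473502159118652, 7.375636577606201), 77.47119140625)
scene ((224.53564453125, 182.68544006347656), (10.764301300048828, 32.5195198059082), 79.11447143554688)
scene ((482.2586364746094, 179.10345458984375), (15.041322708129883, 17.826751708984375), 21.801406860351562)
scene ((316.4506530761719, 175.10728454589844), (21.225948333740234, 7.730437755584717), 58.392494201660156)
scene ((523.800048828125, 159.89999389648438), (15.652474403381348, 18.782970428466797), 26.56505012512207)
scene ((379.0, 155.5), (15.0, 20.0), 90.0)
scene ((158.50001525878906, 127.00001525878906), (14.849241256713867, 10.60660171508789), 45.0)
expected band spots in scene [[317.8714 177.4781]
 [328.2542 195.2433]
 [308.3135 161.4404]]
```

```bash
python3 -c "
from plant import *
print(sign_off())"
```

```text
the job is handed in; nothing more can be done
None
```

The middle bundle went through the largest and middle holes (about 52 mm out behind the plate each time), was stopped at the smallest with about 6 N, and was released flat in the dish. The other two bundles were left where they lay, and the job was handed in at about 26 s; no verdict came back.

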